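Set the sensor threshold with the thumbwheel and store it

TASK

On the sloping console, roll the orange thumbwheel with a fingertip until the red pointer stands on the green tab of the scale, take the finger off the wheel, and only then press the blue button fully down and let it spring back, so that the setting is stored. Leave the pointer on the green tab, and do not disturb the pucks, the screwdriver or the stack light.

Things in the scene. Friction and masses are not known exactly. Their poses are not given: they have to be found in the camera images.
- console: White wedge-shaped operator console fixed to the table, 150 mm deep, 250 mm wide. Origin: centre of its underside on the table; x from its low front edge to its high rear, y to its left, z up. Its face slopes up 30 degrees towards +x: outward normal (-0.5, 0, 0.866), up-slope direction (0.866, 0, 0.5). The small blue display on its left does nothing.
- beam (a point): Centre of a fixed 40 x 40 mm aluminium beam, 360 mm long in y, above the face: it spans console x 10 to 50 mm and z 138 to 178 mm, on 40 mm square posts at y +-160 mm. It leaves no room for an upright gripper over wheel or button: come in along the face's normal, tilted 30 degrees, the gripper leaning back towards the console's front (-x). Axes as the console's.
- wheel (a joint): Angle of the orange thumbwheel with dark ribs, rad, -3.2 to 3.2 between stops; positive: its crest moves to the console's +y (left). Friction 0.015 N m; it stays where it is left. The pointer moves the same way as the crest and exactly as far: 22 mm per rad.
- wheel_crest (a point): Crest of the wheel (radius 22 mm, 18 mm wide, axis up the slope), 10 mm out from the middle of the face, between 3 mm high cheeks: too buried to pinch. Axes: x up the slope, y to the console's left, z out of the face. Sprung: it sinks up to 5 mm, with 2.1 N at first and 0.7 N more per mm, the point with it. A tip pressing it about 3 mm in and moving along y rolls it.
- pointer_mark (a point): Middle of the top edge of the red pointer, a fin 5 mm wide in y, 30 mm long up the slope and 6 mm high, on the white scale 42 mm down the slope from the middle of the face. Only the wheel drives it, along the console's y; it cannot be pushed by hand. It sinks a little with the wheel. At wheel angle 0 it is at console y = 0.
- green_tab: Green flat setpoint tab on the scale, 20 mm square, 1 mm thick, origin at its centre; upright axes parallel to the console's. It is left or right of the middle. The pointer's middle must come within 8 mm of its centre, along y.
- yellow_tab: Yellow tab like the green one, on the other side of the scale: the setpoint of another product, not wanted here.
- store (a joint): Travel of the blue push button, m: 0 up, 0.006 fully down. Spring return, 5 N fully down.
- store_top (a point): Centre of the top of the blue round button (28 mm diameter) on the face, 85 mm to the right (console -y) of the wheel; it is pressed into the face, against the face's normal.
- red_puck: Loose red plastic puck, 40 mm diameter, 25 mm high, origin centre of underside. To be left alone.
- black_puck: Loose black plastic puck, 40 mm diameter, 25 mm high, origin centre of underside. To be left alone.
- screwdriver: Loose screwdriver lying on the table to the left of the console, about 200 mm long along its x. To be left alone.
- stack_light: Loose signal tower with green, orange and red lamps, 80 mm diameter foot, 219 mm high, standing to the left of the console; origin centre of underside. To be left alone.

How it is judged:
On the way, in this order (a step that is already met when the one before it is completed fails the run):
1. the red pointer stands on the green tab, at rest, with the wheel let go and the button up (y of pointer_mark in the frame of green_tab between -0.008 and 0.008 m and velocity of joint wheel between -0.05 and 0.05 rad/s and contact force between anything else and wheel below 0.1 N and value of joint store below 0.002 m), for 0.2 s.
2. the blue button is pressed down (at least 4.5 of its 6 mm) (y of pointer_mark in the frame of green_tab between -0.008 and 0.008 m and value of joint store above 0.0045 m), for 0.05 s.
At the end, for the whole second after the job is handed in: The red pointer's middle is within 8 mm of the green tab's centre along the scale, the wheel is at rest, and the blue button is up again (y of pointer_mark in the frame of green_tab between -0.008 and 0.008 m and value of joint store below 0.0015 m and velocity of joint wheel between -0.05 and 0.05 rad/s); the robot touches nothing.
It fails at once if the button is pressed (more than 3 mm) while the pointer is off the green tab (value of joint store above 0.003 m and (y of pointer_mark in the frame of green_tab above 0.008 m or y of pointer_mark in the frame of green_tab below -0.008 m)).
It fails at once if the red puck is moved by more than 20 mm (distance of red_puck from where it was at the start of the episode above 0.02 m).
It fails at once if the black puck is moved by more than 20 mm (distance of black_puck from where it was at the start of the episode above 0.02 m).
It fails at once if the screwdriver is moved by more than 20 mm (distance of screwdriver from where it was at the start of the episode above 0.02 m).
It fails at once if the stack light is moved by more than 20 mm (distance of stack_light from where it was at the start of the episode above 0.02 m).
It also fails if it takes over 48 s, if anything falls off the work surface, if the arm or the gripper's body presses on something with over 40 N, if the wrist force passes 120 N, or if a joint passes its speed limit or range.

ROBOT

A 6-joint arm with a two-finger parallel gripper is mounted at the origin on the work surface. World frame = base frame: x ahead of the robot, y to its left, z up, the work surface at z = 0. Lengths are in m, angles in rad, forces in N, time in s.
With the tool pointing down it reaches from about 0.4 to 0.925 m from the base axis. Payload 12.5 kg.
Tool frame: the origin (TCP) lies between the finger pads; the fingertips stand 25 mm ahead of it and the grasp point (between the pads) lies 6 mm ahead of it; y points along the fingers, x is the direction in which the jaws open and shut, and the axes are right-handed (so a half turn about y gives the same grasp; the last joint's range is limited). The gripper opens to 95 mm and grips with 3 to 60 N. Pads are 20 mm wide; open, the fingers measure 119 mm over their backs; the gripper's body (75 mm by 180 mm) begins 59 mm behind the grasp point.
Start: joints at [1.097, 0.491, 1.559, -0, 1.092, -0.106], TCP at [0.225, 0.583, 0.24] pointing down, gripper open.
Joint ranges: [-3.1, 3.1], [-0.84, 2.19], [0.05, 2.79], [-1.13, 4.28], [0.06, 2.93], [-2.69, 2.69]. Speed limits (rad/s): [2.22, 2.22, 2.79, 3.14, 3.14, 3.14].

INTERFACE

Orientations are given as a unit quaternion [x, y, z, w].
In Python, from cell import ctrl, viewer, order gives the robot as it stands. The module is installed in compiled form; this text tells all that it offers.
- The arm moves only by the tool send_rows, never from a script. Its argument "rows" is a list of rows, each a list of 5 numbers: the shift along the tool's x, y, z in mm, then the turn about the tool's y in rad, then the closure, from -1 (fully open) to 1 (shut). In form: [[x, y, z, spin, jaw], ...]. A call has 1 to 10 rows; each row is the pose to reach, as a shift and turn from the pose measured when the call began, along the tool's axes at that moment; what a row does not reach only later rows make up. A row lasts 1/12 s, in which the tool goes at most 41.7 mm and 7.16 degrees, less where a joint would pass 70% of its speed; a pose out of reach is approached as far as the arm can. A call with a gripper value outside its range is refused whole. The fingers move at their own pace and stop on an object; "squeeze" is the grip in N (left out, the last holds). Time passes only in rows, so rows that repeat a pose let the fingers close. It gives the time, the measured TCP pose, the force and the opening at its end, in the units of the state.
- ctrl.state(): the state, without advancing time (a new reading comes with each control period).
- viewer.capture(name): name is "side" or "top"; returns a dict with "pixels" (384x512x3 uint8, red, green, blue), "fx", "fy", "cx", "cy" (pixels), "k1" (the pictures are not rectified: a ray, as slopes to the right and down, at radius r is drawn at 1 + k1 r^2 times it, then the intrinsics apply), "origin" and "attitude" of the camera in the world. Camera axes: x right, y down, z forward; pixel columns grow to the right and rows downward; lengths in m; the calibration is good to about 2 mm. A picture is of the moment at which its call begins. There is no depth.
- order.job_done(): hands the job in, once; it reports no verdict.
The state is a dict: "clock": time; "joint_pos": joint angles; "joint_velocities": joint speeds; "effort": joint torques, N m; "ee_pos": TCP position; "eef_rot": TCP orientation; "wrist_force": force on the tool from outside, world axes, zero at the start; "ft_torque": the same for the moment, N m; "opening": finger opening in m.
Only numpy, scipy, OpenCV 4.12 (cv2) and the standard library are available. Lean on these libraries where they do the work, as an engineer would, in place of code of your own. Each camera call takes 0.05 s, during which the arm holds its last target. There are 200 camera calls.

## Working session

There is one attempt and no reset: what is moved stays moved. The work goes in short steps, Python scripts to look and compute and a tool call to move; the robot and the scene stay as the last step left them, time stands still between calls to the robot, and variables do not carry over. Pictures are saved under pics/ and viewed, about 8 in all and at most 12, crops included, and the job is handed in when it is done.

Besides the shell and the picture viewer there is one more tool, called after "Emit:" in YAML: its name, and indented under it one key for each argument. send_rows: Moves the arm, as the interface text tells. Its arguments: {"type":"object","properties":{"rows":{"type":"array","items":{"type":"array","items":{"type":"number"}}},"squeeze":{"type":"number"}},"required":["rows"]}

```bash
mkdir -p pics; cat > h.py <<'E'
import numpy as np, cv2
from scipy.spatial.transform import Rotation as R
from cell import ctrl, viewer, order
def cap(n,f=None):
    c=viewer.capture(n)
    if f: cv2.imwrite('pics/'+f,c['pixels'][:,:,::-1])
    return c
def rot(a):
    a=np.array(a,float)
    return R.from_quat(a).as_matrix() if a.size==4 else a.reshape(3,3)
def ray(c,u,v):
    K=np.array([[c['fx'],0,c['cx']],[0,c['fy'],c['cy']],[0,0,1.]])
    p=cv2.undistortPoints(np.array([[[u,v]]],float),K,np.array([c['k1'],0,0,0.]))[0,0]
    # k1 model r undistorted -> drawn
    return np.array(c['origin']),rot(c['attitude'])@np.array([p[0],p[1],1.])
def proj(c,P):
    q=rot(c['attitude']).T@(np.array(P)-c['origin']); x=q[:2]/q[2]; x=x*(1+c['k1']*(x@x))
    return np.array([c['fx']*x[0]+c['cx'],c['fy']*x[1]+c['cy']])
def onplane(c,u,v,p0,n=(0,0,1)):
    o,d=ray(c,u,v); n=np.array(n); return o+d*((np.array(p0)-o)@n)/(d@n)
def two(r1,r2):
    A=np.zeros((3,3));b=np.zeros(3)
    for o,d in (r1,r2):
        d=d/np.linalg.norm(d);M=np.eye(3)-np.outer(d,d);A+=M;b+=M@o
    return np.linalg.solve(A,b)
E
python3 - <<'E'
from h import *
for n in ('side','top'):
    c=cap(n,n+'0.png'); print({k:v for k,v in c.items() if k!='pixels'})
print(ctrl.state())
E
```

```text
{'fx': 368.8105597348151, 'fy': 368.8105597348151, 'cx': 253.1507570498828, 'cy': 188.9415685281738, 'k1': -0.11975467955942419, 'origin': array([ 0.16437164, -0.43511492,  0.65257369]), 'attitude': array([ 0.85873074, -0.31599893,  0.13629599, -0.37967037])}
{'fx': 452.2481416614949, 'fy': 452.2481416614949, 'cx': 257.10560785416874, 'cy': 201.09136488841546, 'k1': 0.05665942308741158, 'origin': array([0.37965498, 0.0112224 , 1.28234084]), 'attitude': array([ 0.70727038, -0.70254499,  0.06078511, -0.05004315])}
{'clock': 0.1, 'joint_pos': array([ 1.09739181e+00,  4.91459173e-01,  1.55936001e+00, -9.56799267e-06,
        1.09170189e+00, -1.05591538e-01]), 'joint_velocities': array([ 0.00121288, -0.00132377, -0.00112117, -0.00100279, -0.00133565,
        0.00120601]), 'effort': array([ 2.39007240e-03, -6.13624048e+01, -2.58605593e+01,  6.94062584e-02,
        4.70382068e-02, -4.75862123e-05]), 'ee_pos': array([0.22462849, 0.58304662, 0.23915491]), 'eef_rot': array([ 0.58316207,  0.39984658, -0.40042114, -0.58284442]), 'wrist_force': array([0.37106861, 0.42574129, 0.31702044]), 'ft_torque': array([-0.06525625,  0.05252778,  0.00838799]), 'opening': 0.09500701151888215}
```

View pics/side0.png

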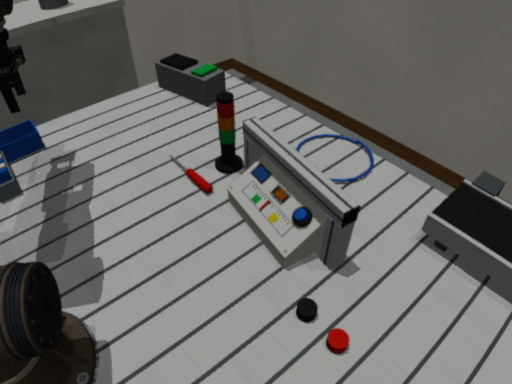

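View pics/top0.png

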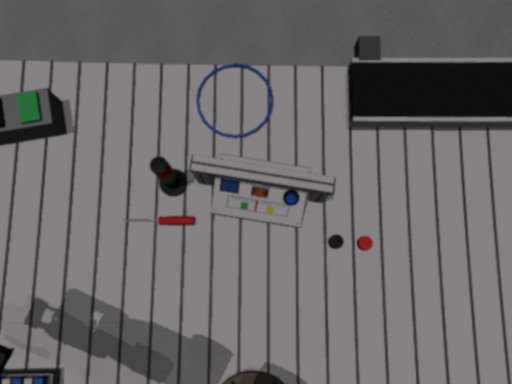

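```bash
cat > meas.py <<'E'
from h import *
def blobs(c,box,lo,hi,amin=8):
    x0,y0,x1,y1=box; h=cv2.cvtColor(c['pixels'],cv2.COLOR_RGB2HSV)
    m=cv2.inRange(h,np.array(lo),np.array(hi)); z=np.zeros_like(m); z[y0:y1,x0:x1]=m[y0:y1,x0:x1]
    n,l,s,ce=cv2.connectedComponentsWithStats(z)
    r=[(int(s[i,4]),ce[i].round(1)) for i in range(1,n) if s[i,4]>=amin]
    return sorted(r,key=lambda t:-t[0])
COL={'green':((45,80,40),(85,255,255)),'yellow':((22,100,60),(35,255,255)),'red':((0,140,60),(6,255,255)),'red2':((172,120,60),(180,255,255)),'orange':((7,120,40),(20,255,255)),'blue':((100,120,40),(130,255,255))}
BOX={'side':(228,160,325,262),'top':(208,172,312,228)}
if __name__=='__main__':
    for n in BOX:
        c=cap(n)
        for k,(a,b) in COL.items(): print(n,k,blobs(c,BOX[n],a,b)[:3])
        x0,y0,x1,y1=BOX[n]
        cv2.imwrite(f'pics/crop_{n}.png',cv2.resize(c['pixels'][y0-25:y1+10,x0-25:x1+25,::-1],None,fx=5 if n=='top' else 4,fy=5 if n=='top' else 4,interpolation=cv2.INTER_CUBIC))
    print(R.from_quat(ctrl.state()['eef_rot']).as_matrix().round(3))
E
python3 meas.py; cat pics/none 2>/dev/null
```

```text
side green [(52, array([255.5, 198.5]))]
side yellow [(67, array([272.5, 217.6]))]
side red [(24, array([264.1, 204.8]))]
side red2 []
side orange [(108, array([280. , 194.2]))]
side blue [(185, array([260.7, 173.2])), (152, array([300.2, 214.2]))]
top green [(36, array([243.7, 205.4]))]
top yellow [(38, array([269.3, 209.6]))]
top red []
top red2 []
top orange [(87, array([259.2, 191.6]))]
top blue [(161, array([229.1, 185.4])), (106, array([290.7, 198.4]))]
[[ 0.36  -0.    -0.933]
 [ 0.933 -0.001  0.36 ]
 [-0.001 -1.     0.   ]]
```

Emit:
send_rows:
  rows:
    - [0, 0, 0, 0.1, 1]
    - [0, 0, 0, 0.1, 1]

```text
clock: 0.37
ee_pos: [0.2246, 0.583, 0.2391]
eef_rot: [0.603, 0.369, -0.369, -0.603]
wrist_force: [-0.0, 0.5, 0.3]
opening: 0.0867
```

View pics/crop_side.png

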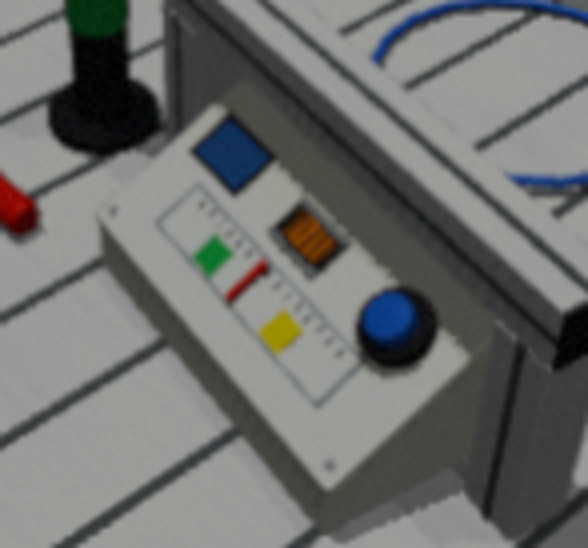

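The close-up shows the green tab left of the pointer (side ≈(255,198)), the pointer ≈(264,205), yellow at (272,218), the wheel at (280,194) and the button at (300,214). The spin really is about the vertical approach axis, so there is no direct tilt command. Next I triangulate.

```bash
python3 - <<'E'
from h import *
from meas import blobs,COL
s=cap('side');t=cap('top')
P={}
for k,(a,b) in {'green':((255.5,198.5),(243.7,205.4)),'yellow':((272.5,217.6),(269.3,209.6)),'wheel':((280,194.2),(259.2,191.6)),'button':((300.2,214.2),(290.7,198.4)),'disp':((260.7,173.2),(229.1,185.4))}.items():
    p=two(ray(s,*a),ray(t,*b));P[k]=p;print(k,p.round(4),proj(s,p)-a,proj(t,p)-b)
y=P['green']-P['yellow'];print('yaw',np.degrees(np.arctan2(-y[0],y[1])),np.linalg.norm(y))
y=P['disp']-P['button'];print('yaw',np.degrees(np.arctan2(-y[0],y[1])),np.linalg.norm(y))
for nm,u in (('redp',(338,340)),('blackp',(307,309))): print(nm,onplane(s,*u,(0,0,.02)).round(3))
for nm,u in (('light',(173,186)),('sdhandle',(177,221))): print(nm,onplane(t,*u,(0,0,.02)).round(3))
print(ctrl.state()['joint_pos'])
E
```

```text
green [0.5602 0.0295 0.065 ] [-0.04680445  0.00756877] [ 0.02259422 -0.03306527]
yellow [ 0.5493 -0.0402  0.0651] [-0.07472969  0.01162817] [ 0.03553253 -0.04903917]
wheel [ 0.5954 -0.0125  0.0869] [-0.40509406  0.06166207] [ 0.20662768 -0.27148412]
button [ 0.5745 -0.0953  0.1023] [-0.13238919  0.01897602] [ 0.06589836 -0.08033969]
disp [0.6106 0.069  0.0882] [ 0.04197776 -0.00675318] [-0.02182258  0.0307221 ]
yaw -8.937540262705726 0.07057291331055311
yaw -12.379231009820188 0.16884885501180472
redp [ 0.465 -0.309  0.02 ]
blackp [ 0.468 -0.228  0.02 ]
light [0.621 0.231 0.02 ]
sdhandle [0.521 0.216 0.02 ]
[ 1.09744656e+00  4.91435267e-01  1.55932783e+00  6.91317364e-06
  1.09167684e+00 -8.22806388e-03]
```

```bash
cat >> h.py <<'E'
def shift(target):
    s=ctrl.state(); return (R.from_quat(s['eef_rot']).as_matrix().T@(np.array(target)-s['ee_pos'])*1000).round(1)
E
python3 -c "
from h import *
print(shift((.225,.583,.5)), shift((.40,.26,.5)))"
```

```text
[-1.000e-01 -2.608e+02 -4.000e-01] [-210.3 -260.6 -301.7]
```

Emit:
send_rows:
  rows:
    - [0, -40, 0, -0.1, 1]
    - [0, -80, 0, -0.2, 1]
    - [0, -120, 0, -0.3, 1]
    - [0, -160, 0, -0.307, 1]
    - [0, -200, 0, -0.307, 1]
    - [0, -240, 0, -0.307, 1]
    - [0, -260, 0, -0.307, 1]
    - [0, -260, 0, -0.307, 1]

```text
clock: 1.13
ee_pos: [0.2247, 0.5833, 0.5044]
eef_rot: [-0.536, -0.462, 0.457, 0.538]
wrist_force: [-0.6, 0.4, -0.4]
opening: 0.026
```

```bash
python3 -c "
from h import *
s=ctrl.state();print(s['joint_pos'].round(3),s['ee_pos'].round(3),R.from_quat(s['eef_rot']).as_matrix().round(3))
print(shift((.7,-.05,.5)))"
```

```text
[ 1.097  0.36   1.093  0.     1.681 -0.318] [0.225 0.583 0.504] [[ 0.155  0.003 -0.988]
 [ 0.988  0.006  0.155]
 [ 0.007 -1.    -0.002]]
[-552.1    2.  -567.6]
```

Emit:
send_rows:
  rows:
    - [-28, 0, -28, 0, 1]
    - [-56, 0, -57, 0, 1]
    - [-84, 0, -86, 0, 1]
    - [-112, 0, -115, 0, 1]
    - [-140, 0, -144, 0, 1]
    - [-168, 0, -172, 0, 1]
    - [-196, 0, -201, 0, 1]
    - [-224, 0, -230, 0, 1]
    - [-252, 0, -259, 0, 1]
    - [-280, 0, -288, 0, 1]

```text
clock: 1.97
ee_pos: [0.4666, 0.2603, 0.5024]
eef_rot: [-0.536, -0.462, 0.458, 0.538]
wrist_force: [0.0, -0.2, 0.7]
opening: 0.0002
```

Emit:
send_rows:
  rows:
    - [-28, 0, -28, 0, 1]
    - [-56, 0, -57, 0, 1]
    - [-84, 0, -86, 0, 1]
    - [-112, 0, -115, 0, 1]
    - [-140, 0, -144, 0, 1]
    - [-168, 0, -172, 0, 1]
    - [-196, 0, -201, 0, 1]
    - [-224, 0, -230, 0, 1]
    - [-252, 0, -259, 0, 1]
    - [-272, 0, -280, 0, 1]

```text
clock: 2.8
ee_pos: [0.7032, -0.0542, 0.4992]
eef_rot: [-0.535, -0.462, 0.459, 0.538]
wrist_force: [1.1, 0.2, -0.4]
opening: 0.0003
```

```bash
python3 -c "
from h import *
s=ctrl.state();print(s['joint_pos'].round(3),s['ee_pos'].round(3),R.from_quat(s['eef_rot']).as_matrix().round(3))
print(shift((.75,-.064,.5)))"
```

```text
[-0.173  0.519  0.851  0.006  1.772 -1.59 ] [ 0.703 -0.054  0.499] [[ 0.151  0.    -0.988]
 [ 0.988  0.006  0.151]
 [ 0.006 -1.     0.001]]
[ -2.6  -0.9 -47.7]
```

Emit:
send_rows:
  rows:
    - [0, 0, -40, 0, 1]
    - [0, 0, -80, 0, 1]
    - [0, 0, -120, 0, 1]
    - [0, 0, -160, 0, 1]
    - [0, 0, -200, 0, 1]
    - [0, 0, -240, 0, 1]
    - [0, 0, -280, 0, 1]
    - [0, 0, -320, 0, 1]

```text
clock: 3.47
ee_pos: [0.8674, -0.084, 0.451]
eef_rot: [0.542, 0.469, -0.453, -0.531]
wrist_force: [-2.1, 0.4, 2.1]
opening: 0.0004
```

```bash
python3 -c "
from h import *
s=ctrl.state();print(s['joint_pos'].round(3),s['ee_pos'].round(3),R.from_quat(s['eef_rot']).as_matrix().round(3))"
```

```text
[-0.175  0.982  0.047  0.009  2.086 -1.59 ] [ 0.867 -0.084  0.451] [[ 0.15   0.028 -0.988]
 [ 0.989  0.003  0.15 ]
 [ 0.007 -1.    -0.027]]
```

Emit:
send_rows:
  rows:
    - [0, 0, -300, 0, 1]

```text
clock: 3.55
ee_pos: [0.8799, -0.0871, 0.4402]
eef_rot: [0.548, 0.475, -0.447, -0.524]
wrist_force: [-0.1, -0.1, 0.8]
opening: 0.0002
```

Emit:
send_rows:
  rows:
    - [0, 0, -300, 0, 1]
    - [0, 0, -300, 0, 1]
    - [0, 0, -300, 0, 1]

```text
clock: 3.8
ee_pos: [0.9069, -0.0952, 0.4026]
eef_rot: [0.555, 0.482, -0.439, -0.515]
wrist_force: [0.8, 0.0, -0.7]
opening: 0.0002
```

```bash
cat > st.py <<'E'
from h import *
s=ctrl.state();m=R.from_quat(s['eef_rot']).as_matrix()
print(s['clock'],s['joint_pos'].round(3),s['ee_pos'].round(4),'\n',m.round(3),'tilt',np.degrees(np.arccos(-m[2,1])).round(2),'F',s['wrist_force'].round(1),s['opening'])
E
python3 st.py
```

```text
3.8 [-0.18   1.038  0.047  0.013  1.974 -1.596] [ 0.9069 -0.0952  0.4026] 
 [[ 0.149  0.083 -0.985]
 [ 0.989 -0.003  0.149]
 [ 0.009 -0.997 -0.082]] tilt 4.76 F [ 0.8  0.  -0.7] 0.00018176295827184938
```

Emit:
send_rows:
  rows:
    - [0, -150, -300, 0, 1]

```text
clock: 3.88
ee_pos: [0.9114, -0.0974, 0.4035]
eef_rot: [0.56, 0.487, -0.434, -0.51]
wrist_force: [0.5, -0.9, -1.7]
opening: 0.0004
```

Emit:
send_rows:
  rows:
    - [0, -150, -300, 0, 1]

```text
clock: 3.97
ee_pos: [0.9137, -0.0992, 0.4125]
eef_rot: [0.567, 0.493, -0.428, -0.502]
wrist_force: [-1.4, 0.1, 1.7]
opening: 0.0007
```

Emit:
send_rows:
  rows:
    - [0, -300, -300, 0, 1]

```text
clock: 4.05
ee_pos: [0.9106, -0.1003, 0.4288]
eef_rot: [0.572, 0.498, -0.422, -0.496]
wrist_force: [-0.7, 0.1, -1.1]
opening: 0.0007
```

Emit:
send_rows:
  rows:
    - [0, -300, -300, 0, 1]

```text
clock: 4.13
ee_pos: [0.9057, -0.101, 0.4498]
eef_rot: [0.578, 0.504, -0.415, -0.489]
wrist_force: [0.1, -1.4, -0.3]
opening: 0.0003
```

```bash
python3 st.py
```

```text
4.1333 [-0.189  0.987  0.047  0.021  1.93  -1.602] [ 0.9057 -0.101   0.4498] 
 [[ 0.147  0.176 -0.973]
 [ 0.989 -0.013  0.147]
 [ 0.013 -0.984 -0.176]] tilt 10.18 F [ 0.1 -1.4 -0.3] 0.0002558038912630159
```

Emit:
send_rows:
  rows:
    - [0, -150, -300, 0, 1]

```text
clock: 4.22
ee_pos: [0.9073, -0.1025, 0.461]
eef_rot: [0.585, 0.511, -0.407, -0.48]
wrist_force: [0.3, -0.1, 0.7]
opening: 0.0008
```

Emit:
send_rows:
  rows:
    - [0, -150, -300, 0, 1]

```text
clock: 4.3
ee_pos: [0.9109, -0.1044, 0.4681]
eef_rot: [0.592, 0.517, -0.4, -0.472]
wrist_force: [-0.1, -0.3, -0.5]
opening: 0.0003
```

Emit:
send_rows:
  rows:
    - [0, -150, -300, 0, 1]

```text
clock: 4.38
ee_pos: [0.9137, -0.1061, 0.4763]
eef_rot: [0.599, 0.523, -0.392, -0.463]
wrist_force: [-0.3, 0.0, -0.4]
opening: 0.0004
```

Emit:
send_rows:
  rows:
    - [0, -150, -300, 0, 1]

```text
clock: 4.47
ee_pos: [0.9156, -0.1077, 0.4855]
eef_rot: [0.605, 0.528, -0.385, -0.455]
wrist_force: [0.7, -0.4, 0.0]
opening: 0.0005
```

Emit:
send_rows:
  rows:
    - [0, -150, -300, 0, 1]

```text
clock: 4.55
ee_pos: [0.9167, -0.1091, 0.4954]
eef_rot: [0.61, 0.533, -0.378, -0.447]
wrist_force: [-0.2, -0.6, -0.2]
opening: 0.001
```

Emit:
send_rows:
  rows:
    - [0, -150, -300, 0, 1]

```text
clock: 4.63
ee_pos: [0.9171, -0.1103, 0.5061]
eef_rot: [0.616, 0.539, -0.37, -0.44]
wrist_force: [-0.3, 0.1, 1.0]
opening: 0.0003
```

Emit:
send_rows:
  rows:
    - [0, -150, -300, 0, 1]

```text
clock: 4.72
ee_pos: [0.917, -0.1115, 0.5175]
eef_rot: [0.622, 0.544, -0.363, -0.432]
wrist_force: [0.1, 0.4, -0.0]
opening: 0.0004
```

```bash
python3 st.py
```

```text
4.7167 [-0.202  0.923  0.048  0.038  1.8   -1.608] [ 0.917  -0.1115  0.5175] 
 [[ 0.145  0.362 -0.921]
 [ 0.989 -0.036  0.142]
 [ 0.018 -0.931 -0.364]] tilt 21.35 F [ 0.1  0.4 -0. ] 0.00042407568407037375
```

Emit:
send_rows:
  rows:
    - [0, -100, -300, 0, 1]

```text
clock: 4.8
ee_pos: [0.9193, -0.113, 0.5263]
eef_rot: [0.627, 0.549, -0.355, -0.423]
wrist_force: [0.0, 0.7, 0.5]
opening: 0.0003
```

Emit:
send_rows:
  rows:
    - [0, -100, -300, 0, 1]

```text
clock: 4.88
ee_pos: [0.9221, -0.1145, 0.5334]
eef_rot: [0.633, 0.554, -0.348, -0.415]
wrist_force: [-1.1, 0.0, -0.4]
opening: 0.0006
```

Emit:
send_rows:
  rows:
    - [0, -100, -300, 0, 1]

```text
clock: 4.97
ee_pos: [0.9241, -0.1158, 0.5416]
eef_rot: [0.638, 0.559, -0.34, -0.406]
wrist_force: [-0.3, -0.7, 0.2]
opening: 0.0004
```

Emit:
send_rows:
  rows:
    - [0, -100, -300, 0, 1]

```text
clock: 5.05
ee_pos: [0.9253, -0.1171, 0.5508]
eef_rot: [0.643, 0.563, -0.333, -0.398]
wrist_force: [-0.7, 0.3, -0.1]
opening: 0.0004
```

Emit:
send_rows:
  rows:
    - [0, -100, -300, 0, 1]

```text
clock: 5.13
ee_pos: [0.9259, -0.1182, 0.5608]
eef_rot: [0.648, 0.568, -0.325, -0.39]
wrist_force: [0.7, -0.4, 0.2]
opening: 0.0004
```

```bash
python3 st.py
```

```text
5.1333 [-0.211  0.887  0.049  0.051  1.703 -1.612] [ 0.9259 -0.1182  0.5608] 
 [[ 0.144  0.482 -0.864]
 [ 0.989 -0.051  0.136]
 [ 0.021 -0.875 -0.484]] tilt 28.99 F [ 0.7 -0.4  0.2] 0.0004140744728788565
```

```bash
python3 -c "
from h import *
print(shift((.50,0,.40)))"
```

```text
[ 52.3 -70.6 462.1]
```

Emit:
send_rows:
  rows:
    - [5, -7, 40, 0, 1]
    - [10, -14, 80, 0, 1]
    - [14, -20, 120, 0, 1]
    - [18, -26, 160, 0, 1]
    - [22, -32, 200, 0, 1]
    - [27, -37, 240, 0, 1]
    - [32, -43, 280, 0, 1]
    - [36, -49, 320, 0, 1]
    - [41, -55, 360, 0, 1]
    - [52, -70, 390, 0, 1]

```text
clock: 5.97
ee_pos: [0.6313, -0.0342, 0.4538]
eef_rot: [0.648, 0.568, -0.325, -0.39]
wrist_force: [0.5, -0.1, 0.1]
opening: 0.0004
```

```bash
python3 st.py; cat > face.py <<'E'
from h import *
from meas import *
yaw=np.radians(-9.3)
X=np.array([np.cos(yaw),np.sin(yaw),0]);Y=np.array([-np.sin(yaw),np.cos(yaw),0])
N=-.5*X+np.array([0,0,.866]);U=.866*X+np.array([0,0,.5])
G=np.array([.5602,.0295,.065])  # green centre, on face
def fc(p): d=p-G; return np.array([d@U,d@Y,d@N])*1000
OUT={'green':0,'yellow':0,'red':.005,'orange':.007,'blue':.015}
def look(view,f=None,z=5):
    c=cap(view); r={}
    for k,o in OUT.items():
        b=[q for q in blobs(c,BOX[view],*COL[k],amin=6)]
        r[k]=[(a,ce,fc(onplane(c,*ce,G+N*o,N)).round(1)) for a,ce in b[:2]]
    if f:
        x0,y0,x1,y1=BOX[view];cv2.imwrite('pics/'+f,cv2.resize(c['pixels'][y0-30:y1+10,x0-25:x1+25,::-1],None,fx=z,fy=z,interpolation=cv2.INTER_CUBIC))
    return c,r
if __name__=='__main__':
    import sys
    for v in ('side','top'):
        c,r=look(v,(v+sys.argv[1]+'.png') if len(sys.argv)>1 else None)
        for k in r: print(v,k,r[k])
E
python3 face.py 1
```

```text
5.9667 [-0.171  0.186  1.534  0.039  0.916 -1.607] [ 0.6313 -0.0342  0.4538] 
 [[ 0.144  0.483 -0.864]
 [ 0.989 -0.052  0.136]
 [ 0.021 -0.874 -0.485]] tilt 29.03 F [ 0.5 -0.1  0.1] 0.00040888352744390737
side green [(51, array([255.5, 198.6]), array([-0. , -0.3,  0. ]))]
side yellow [(69, array([272.6, 217.5]), array([  0.9, -70.7,   0. ]))]
side red [(27, array([264.4, 204.7]), array([  6.1, -33.9,   5. ]))]
side orange [(112, array([279.9, 194. ]), array([ 47.5, -42.2,   7. ]))]
side blue [(183, array([260.7, 173.1]), array([48.5, 33.3, 15. ])), (145, array([300.2, 214.4]), array([  48.3, -121.3,   15. ]))]
top green [(11, array([243.7, 207.3]), array([-5.6, -0.7,  0. ]))]
top yellow []
top red []
top orange []
top blue []
```

View pics/side1.png

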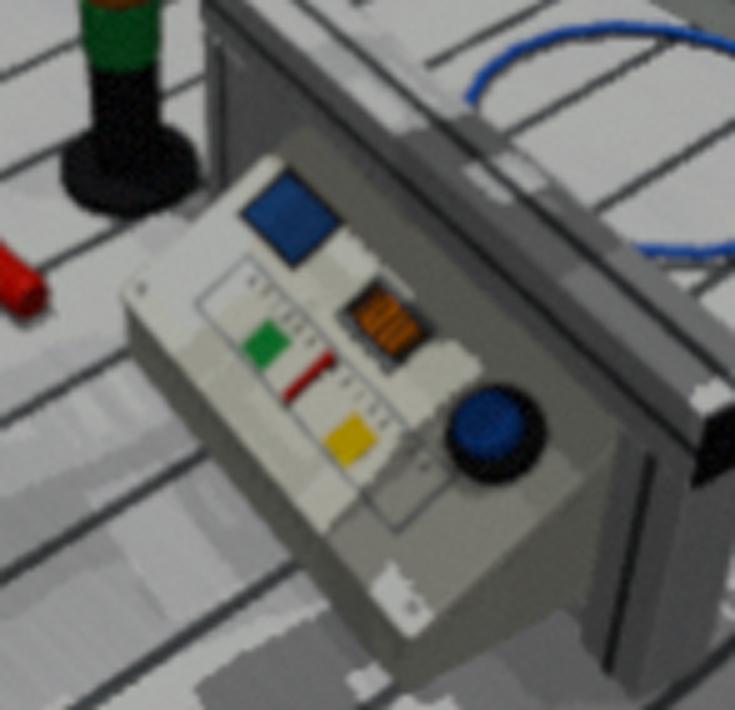

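```bash
cat > tgt.py <<'E'
from face import *
import sys
def tip(u,y,n):
    m=R.from_quat(ctrl.state()['eef_rot']).as_matrix()
    return shift(G+(u*U+y*Y+n*N)/1000-.025*m[:,1])
def now():
    s=ctrl.state();m=R.from_quat(s['eef_rot']).as_matrix(); return fc(s['ee_pos']+.025*m[:,1]).round(2)
if __name__=='__main__':
    print('tip now',now(),'F.N',(ctrl.state()['wrist_force']@N).round(2),'F.Y',(ctrl.state()['wrist_force']@Y).round(2))
    if len(sys.argv)>3: print('shift',tip(*map(float,sys.argv[1:4])))
    m=R.from_quat(ctrl.state()['eef_rot']).as_matrix(); print('tool in face UYN',(np.array([U,Y,N])@m).round(3).tolist())
E
python3 tgt.py 47.5 -50 60
```

```text
tip now [260.48 -49.72 272.74] F.N -0.65 F.Y -0.22
shift [ -5.  217.1 208.4]
tool in face UYN [[-0.006, -0.021, -1.0], [1.0, 0.028, -0.006], [0.028, -0.999, 0.021]]
```

Emit:
send_rows:
  rows:
    - [0, 0, 40, 0, 1]
    - [0, 0, 80, 0, 1]
    - [0, 0, 120, 0, 1]
    - [0, 0, 160, 0, 1]
    - [0, 0, 200, 0, 1]
    - [-5, 0, 208, 0, 1]
    - [-5, 30, 208, 0, 1]
    - [-5, 60, 208, 0, 1]
    - [-5, 90, 208, 0, 1]

```text
clock: 6.82
ee_pos: [0.4917, -0.0143, 0.2748]
eef_rot: [0.648, 0.568, -0.325, -0.389]
wrist_force: [1.3, -0.2, 0.1]
opening: 0.0004
```

```bash
python3 tgt.py 47.5 -50 40
```

```text
tip now [ 52.08 -53.66 186.98] F.N -0.52 F.Y -0.0
shift [ -0.4 147.1   2.1]
tool in face UYN [[-0.006, -0.017, -1.0], [1.0, 0.027, -0.006], [0.028, -0.999, 0.016]]
```

Emit:
send_rows:
  rows:
    - [0, 30, 1, 0, 1]
    - [0, 60, 2, 0, 1]
    - [0, 90, 2, 0, 1]
    - [0, 115, 2, 0, 1]
    - [0, 135, 2, 0, 1]
    - [0, 147, 2, 0, 1]
    - [0, 147, 2, 0, 1]

```text
clock: 7.4
ee_pos: [0.562, -0.022, 0.1435]
eef_rot: [0.648, 0.568, -0.325, -0.39]
wrist_force: [-0.4, -0.3, -0.8]
opening: 0.0004
```

```bash
python3 tgt.py 47.5 -50 14; python3 face.py 2
```

```text
tip now [ 47.6  -49.85  37.95] F.N -0.53 F.Y -0.4
shift [-0.8 23.9 -0.3]
tool in face UYN [[-0.005, -0.018, -1.0], [1.0, 0.027, -0.006], [0.027, -0.999, 0.018]]
side green [(48, array([255.6, 198.6]), array([ 0.2, -0.4,  0. ]))]
side yellow [(68, array([272.5, 217.5]), array([  0.7, -70.6,  -0. ]))]
side red [(20, array([263.3, 205.8]), array([  2.7, -34.1,   5. ]))]
side orange [(11, array([284.7, 197.5]), array([ 49.8, -57.9,   7. ]))]
side blue [(163, array([300.3, 214.5]), array([  48.3, -121.6,   15. ]))]
top green [(23, array([243.5, 206. ]), array([-1.9,  0.4,  0. ]))]
top yellow []
top red []
top orange [(88, array([259.1, 191.6]), array([ 49.2, -35.2,   7. ]))]
top blue [(162, array([229.1, 185.5]), array([54.9, 45.7, 15. ])), (105, array([290.8, 198. ]), array([  49.2, -120.8,   15. ]))]
```

View pics/side2.png

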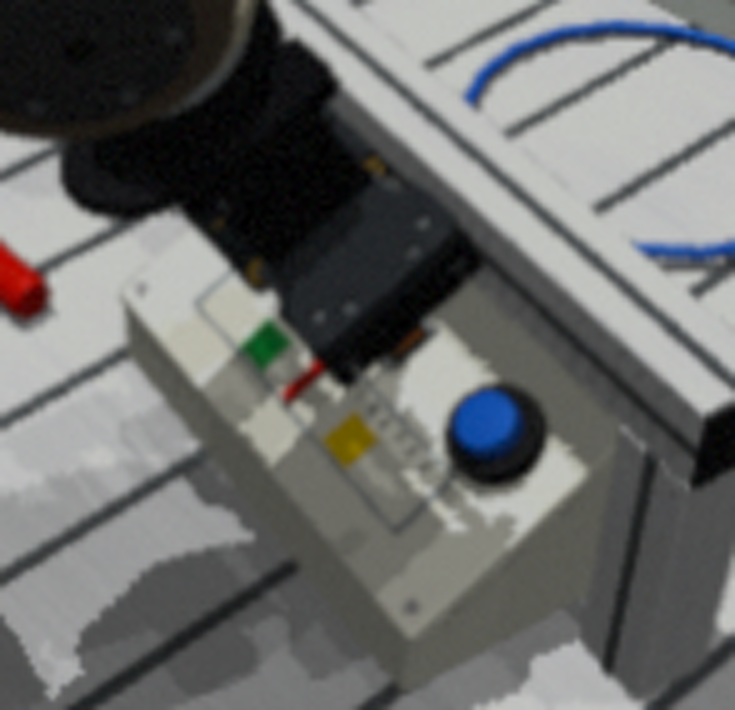

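View pics/top2.png

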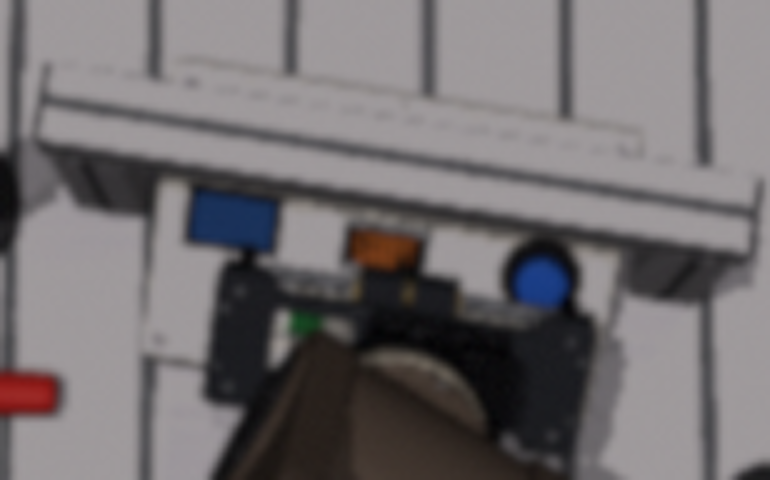

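Emit:
send_rows:
  rows:
    - [2, 12, 0, 0, 1]
    - [3, 20, 0, 0, 1]
    - [3, 24, 0, 0, 1]
    - [3, 24, 0, 0, 1]

```text
clock: 7.83
ee_pos: [0.5759, -0.0211, 0.1292]
eef_rot: [0.646, 0.568, -0.326, -0.392]
wrist_force: [-0.8, 0.0, -0.5]
opening: 0.0004
```

Emit:
send_rows:
  rows:
    - [0, 1, 0, 0, 1]
    - [0, 2, 0, 0, 1]
    - [0, 2, 0, 0, 1]
    - [0, 2, 0, 0, 1]

```text
clock: 8.17
ee_pos: [0.5769, -0.0214, 0.1279]
eef_rot: [0.646, 0.568, -0.326, -0.392]
wrist_force: [-0.4, 0.2, 1.1]
opening: 0.0005
```

```bash
python3 tgt.py 47.5 -47 9
```

```text
tip now [ 52.3  -46.72  17.1 ] F.N 1.12 F.Y 0.13
shift [-0.5  8.2  4.6]
tool in face UYN [[-0.005, -0.023, -1.0], [1.0, 0.03, -0.006], [0.03, -0.999, 0.022]]
```

```bash
python3 st.py; python3 -c "
from h import *
print(ctrl.state()['effort'].round(2))"
```

```text
8.1667 [-0.165  0.485  2.1    0.514  0.064 -2.092] [ 0.5769 -0.0214  0.1279] 
 [[ 0.142  0.479 -0.866]
 [ 0.99  -0.048  0.136]
 [ 0.024 -0.877 -0.481]] tilt 28.76 F [-0.4  0.2  1.1] 0.00047448943328184815
[-2.000e-02 -4.988e+01 -1.498e+01  5.000e-02 -1.170e+00 -4.000e-02]
```

Emit:
send_rows:
  rows:
    - [0, -20, 0, 0, 1]
    - [0, -50, 0, 0, 1]
    - [0, -60, 40, 0, 1]
    - [0, -60, 80, 0, 1]
    - [0, -60, 120, 0, 1]
    - [0, -60, 140, 0, 1]

```text
clock: 8.67
ee_pos: [0.4841, -0.0111, 0.1557]
eef_rot: [0.639, 0.57, -0.327, -0.399]
wrist_force: [-0.0, 0.4, -0.3]
opening: 0.0003
```

```bash
python3 st.py; python3 tgt.py
```

```text
8.6667 [-0.189  0.336  2.279  0.948  0.071 -2.548] [ 0.4841 -0.0111  0.1557] 
 [[ 0.135  0.468 -0.873]
 [ 0.99  -0.031  0.136]
 [ 0.037 -0.883 -0.468]] tilt 27.97 F [-0.   0.4 -0.3] 0.0003256726080737739
tip now [-14.95 -51.24  87.81] F.N -0.24 F.Y 0.4
tool in face UYN [[-0.005, -0.037, -0.999], [0.999, 0.045, -0.007], [0.045, -0.998, 0.037]]
```

Emit:
send_rows:
  rows:
    - [0, 150, 150, 0, 1]

```text
clock: 8.75
ee_pos: [0.4792, -0.0091, 0.1394]
eef_rot: [0.634, 0.565, -0.333, -0.411]
wrist_force: [0.5, -2.4, -0.6]
opening: 0.0006
```

Emit:
send_rows:
  rows:
    - [0, 150, 150, 0, 1]

```text
clock: 8.83
ee_pos: [0.4774, -0.007, 0.1232]
eef_rot: [0.629, 0.556, -0.336, -0.427]
wrist_force: [0.3, -0.8, 0.3]
opening: 0.0007
```

```bash
python3 st.py
```

```text
8.8333 [-0.183  0.402  2.289  1.105  0.065 -2.679] [ 0.4774 -0.007   0.1232] 
 [[ 0.156  0.412 -0.898]
 [ 0.986 -0.018  0.163]
 [ 0.051 -0.911 -0.41 ]] tilt 24.38 F [ 0.3 -0.8  0.3] 0.000675056382957405
```

Emit:
send_rows:
  rows:
    - [0, -30, -20, 0, 1]
    - [0, -60, -50, 0, 1]
    - [0, -60, -80, 0, 1]
    - [0, -60, -80, 0, 1]

```text
clock: 9.17
ee_pos: [0.5048, -0.0054, 0.1735]
eef_rot: [0.621, 0.565, -0.332, -0.429]
wrist_force: [-0.4, 0.3, -0.2]
opening: 0.0006
```

```bash
python3 st.py; python3 tgt.py 47.5 -47 25
```

```text
9.1667 [-0.183  0.322  2.18   0.372  0.231 -1.942] [ 0.5048 -0.0054  0.1735] 
 [[ 0.14   0.418 -0.898]
 [ 0.987  0.007  0.157]
 [ 0.072 -0.908 -0.412]] tilt 24.7 F [-0.4  0.3 -0.2] 0.0006205189194253549
tip now [  9.33 -41.48  93.65] F.N 0.01 F.Y 0.21
shift [ -9.9  64.  -44.8]
tool in face UYN [[0.018, -0.098, -0.995], [0.997, 0.075, 0.01], [0.073, -0.992, 0.099]]
```

Emit:
send_rows:
  rows:
    - [-4, 0, -25, 0, 1]
    - [-10, 10, -45, 0, 1]
    - [-10, 35, -45, 0, 1]
    - [-10, 55, -45, 0, 1]
    - [-10, 64, -45, 0, 1]
    - [-10, 64, -45, 0, 1]

```text
clock: 9.67
ee_pos: [0.5704, -0.0218, 0.1313]
eef_rot: [0.621, 0.565, -0.333, -0.43]
wrist_force: [-0.1, 0.2, -0.3]
opening: 0.0006
```

```bash
python3 st.py; python3 tgt.py 47.5 -47 12
```

```text
9.6667 [-0.192  0.472  2.068  0.452  0.2   -2.031] [ 0.5704 -0.0218  0.1313] 
 [[ 0.14   0.415 -0.899]
 [ 0.987  0.008  0.158]
 [ 0.073 -0.91  -0.409]] tilt 24.55 F [-0.1  0.2 -0.3] 0.0005720436831300981
tip now [ 46.56 -47.15  23.47] F.N -0.17 F.Y 0.15
shift [-0.7 11.3 -2.1]
tool in face UYN [[0.018, -0.101, -0.995], [0.997, 0.075, 0.011], [0.073, -0.992, 0.102]]
```

Emit:
send_rows:
  rows:
    - [-1, 6, -1, 0, 1]
    - [-1, 11, -2, 0, 1]
    - [-1, 11, -2, 0, 1]

```text
clock: 9.92
ee_pos: [0.577, -0.0232, 0.1219]
eef_rot: [0.621, 0.565, -0.333, -0.43]
wrist_force: [-0.5, -0.8, -0.1]
opening: 0.0006
```

Emit:
send_rows:
  rows:
    - [0, 1.5, 0, 0, 1]
    - [0, 1.5, 0, 0, 1]

```text
clock: 10.08
ee_pos: [0.5777, -0.0232, 0.1208]
eef_rot: [0.621, 0.565, -0.332, -0.43]
wrist_force: [0.5, -0.0, 0.3]
opening: 0.0004
```

Emit:
send_rows:
  rows:
    - [0, 1.5, 0, 0, 1]
    - [0, 1.5, 0, 0, 1]

```text
clock: 10.25
ee_pos: [0.5783, -0.0232, 0.1196]
eef_rot: [0.621, 0.565, -0.332, -0.429]
wrist_force: [-1.1, -0.4, -0.4]
opening: 0.0004
```

```bash
python3 tgt.py 47.5 -47 7; python3 st.py
```

```text
tip now [ 47.7  -47.17   9.31] F.N 0.17 F.Y -0.59
shift [-0.   2.3 -0. ]
tool in face UYN [[0.018, -0.1, -0.995], [0.997, 0.075, 0.011], [0.073, -0.992, 0.101]]
10.25 [-0.191  0.501  2.059  0.5    0.182 -2.08 ] [ 0.5783 -0.0232  0.1196] 
 [[ 0.14   0.416 -0.898]
 [ 0.987  0.008  0.158]
 [ 0.073 -0.909 -0.41 ]] tilt 24.62 F [-1.1 -0.4 -0.4] 0.0004324470375233826
```

Emit:
send_rows:
  rows:
    - [0, 1.5, 0, 0, 1]
    - [0, 1.5, 0, 0, 1]

```text
clock: 10.42
ee_pos: [0.579, -0.0231, 0.1182]
eef_rot: [0.621, 0.565, -0.332, -0.429]
wrist_force: [0.0, 1.0, -0.3]
opening: 0.0006
```

Emit:
send_rows:
  rows:
    - [0, 1.2, 0, 0, 1]
    - [0, 1.2, 0, 0, 1]

```text
clock: 10.58
ee_pos: [0.5795, -0.0231, 0.117]
eef_rot: [0.621, 0.565, -0.332, -0.429]
wrist_force: [0.4, -0.3, 0.6]
opening: 0.0005
```

```bash
python3 tgt.py 47.5 -47 7; python3 face.py 3
```

```text
tip now [ 47.39 -46.93   6.47] F.N 0.34 F.Y -0.23
shift [-0.  -0.5 -0.1]
tool in face UYN [[0.018, -0.1, -0.995], [0.997, 0.075, 0.011], [0.073, -0.992, 0.101]]
side green [(54, array([255.7, 198.3]), array([0.8, 0. , 0. ]))]
side yellow [(69, array([272.6, 217.5]), array([  0.9, -70.7,   0. ]))]
side red [(28, array([264.5, 204.6]), array([  6.4, -33.9,   5. ]))]
side orange []
side blue [(158, array([300.5, 214.4]), array([  48.8, -121.8,   15. ]))]
top green [(8, array([241.6, 204.1]), array([2.7, 6.3, 0. ]))]
top yellow []
top red []
top orange []
top blue [(120, array([227.5, 184.6]), array([56.6, 50.2, 15. ])), (16, array([291.4, 194. ]), array([  60.6, -120.3,   15. ]))]
```

View pics/side3.png

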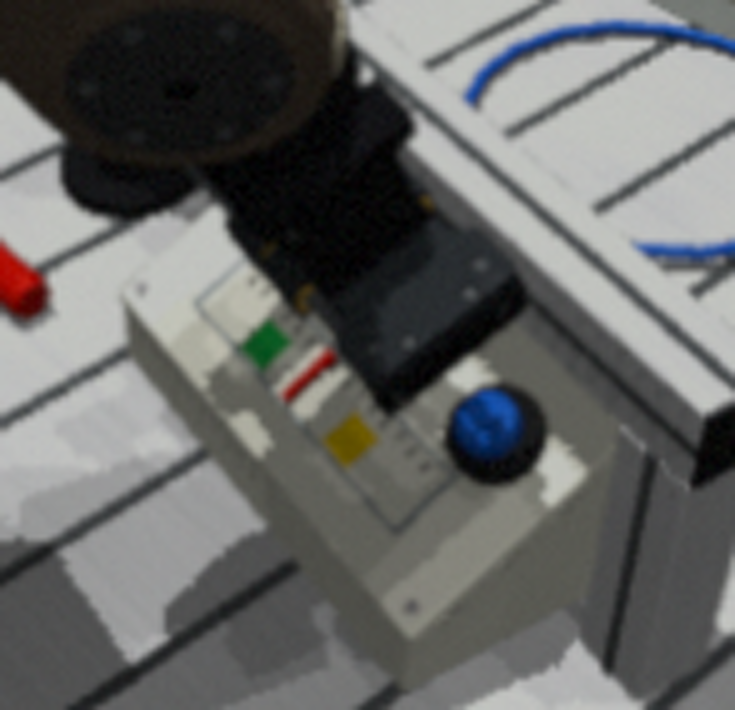

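Emit:
send_rows:
  rows:
    - [0, 1, 0, 0, 1]
    - [0, 1, 0, 0, 1]

```text
clock: 10.85
ee_pos: [0.5799, -0.0231, 0.1161]
eef_rot: [0.621, 0.565, -0.332, -0.43]
wrist_force: [0.6, 0.6, 0.6]
opening: 0.0008
```

Emit:
send_rows:
  rows:
    - [0, 1, 0, 0, 1]
    - [0, 1, 0, 0, 1]

```text
clock: 11.02
ee_pos: [0.5804, -0.0231, 0.1151]
eef_rot: [0.621, 0.565, -0.332, -0.429]
wrist_force: [-0.5, 0.6, 1.8]
opening: 0.0008
```

```bash
python3 tgt.py 47.5 -47 7
```

```text
tip now [ 47.18 -46.78   4.39] F.N 1.83 F.Y 0.53
shift [-0.  -2.6 -0.1]
tool in face UYN [[0.018, -0.1, -0.995], [0.997, 0.075, 0.011], [0.073, -0.992, 0.101]]
```

Emit:
send_rows:
  rows:
    - [0, 1, 0, 0, 1]
    - [0, 1, 0, 0, 1]
    - [0, 1, 0, 0, 1]

```text
clock: 11.27
ee_pos: [0.5809, -0.0231, 0.1143]
eef_rot: [0.621, 0.565, -0.332, -0.429]
wrist_force: [-1.4, -0.6, 2.0]
opening: 0.0006
```

Emit:
send_rows:
  rows:
    - [0, 1, 0, 0, 1]
    - [0, 1, 0, 0, 1]
    - [0, 1, 0, 0, 1]

```text
clock: 11.52
ee_pos: [0.5813, -0.0232, 0.1134]
eef_rot: [0.621, 0.565, -0.332, -0.429]
wrist_force: [-0.8, -0.9, 3.1]
opening: 0.0006
```

```bash
python3 tgt.py 47.5 -47 7
```

```text
tip now [ 47.17 -46.68   2.44] F.N 3.02 F.Y -1.04
shift [ 0.  -4.6  0.1]
tool in face UYN [[0.018, -0.099, -0.995], [0.997, 0.075, 0.011], [0.073, -0.992, 0.1]]
```

Emit:
send_rows:
  rows:
    - [0, 1, 0, 0, 1]
    - [0, 1, 0, 0, 1]
    - [2, 1, 0, 0, 1]
    - [4, 1, 0, 0, 1]
    - [6, 1, 0, 0, 1]
    - [8, 1, 0, 0, 1]
    - [10, 1, 0, 0, 1]
    - [10, 1, 0, 0, 1]

```text
clock: 12.18
ee_pos: [0.5831, -0.0127, 0.1132]
eef_rot: [0.621, 0.565, -0.332, -0.429]
wrist_force: [-3.1, 1.1, 5.0]
opening: -0.0
```

```bash
python3 tgt.py; python3 face.py|grep -E "side (red|green|yel)"
```

```text
tip now [ 47.09 -36.11   2.25] F.N 5.92 F.Y 0.62
tool in face UYN [[0.018, -0.1, -0.995], [0.997, 0.075, 0.01], [0.074, -0.992, 0.101]]
side green [(53, array([255.5, 198.4]), array([0.3, 0.2, 0. ]))]
side yellow [(69, array([272.6, 217.5]), array([  0.9, -70.7,   0. ]))]
side red [(15, array([262.1, 202.3]), array([  5.8, -24.6,   5. ]))]
```

Emit:
send_rows:
  rows:
    - [1, -0.7, 0, 0, 1]
    - [3, -0.7, 0, 0, 1]
    - [5, -0.7, 0, 0, 1]
    - [7, -0.7, 0, 0, 1]
    - [9, -0.7, 0, 0, 1]
    - [9, -0.7, 0, 0, 1]

```text
clock: 12.78
ee_pos: [0.5839, -0.0036, 0.1143]
eef_rot: [0.621, 0.565, -0.333, -0.43]
wrist_force: [-2.7, 2.0, 1.8]
opening: 0.0002
```

```bash
python3 tgt.py; python3 face.py|grep -E "side (red|green|yel)"
```

```text
tip now [ 46.99 -26.92   3.54] F.N 3.06 F.Y 1.52
tool in face UYN [[0.017, -0.1, -0.995], [0.997, 0.075, 0.01], [0.074, -0.992, 0.101]]
side green [(41, array([255.1, 197.8]), array([0.5, 2.3, 0. ]))]
side yellow [(69, array([272.6, 217.5]), array([  0.9, -70.7,   0. ]))]
side red [(18, array([259.5, 200. ]), array([  4.9, -14.9,   5. ]))]
```

Emit:
send_rows:
  rows:
    - [0, -6, 0, 0, 1]
    - [0, -12, 0, 0, 1]
    - [-10, -12, 0, 0, 1]
    - [-18, -12, 0, 0, 1]
    - [-18, -12, 0, 0, 1]
    - [-18, -5, 0, 0, 1]
    - [-18, -2, 0, 0, 1]
    - [-18, 0, 0, 0, 1]
    - [-18, 0, 0, 0, 1]

```text
clock: 13.63
ee_pos: [0.5819, -0.0216, 0.1133]
eef_rot: [0.621, 0.565, -0.332, -0.429]
wrist_force: [0.3, -2.2, 4.7]
opening: 0.0003
```

```bash
python3 tgt.py; python3 face.py|grep -E "side (red|green|yel)"
```

```text
tip now [ 47.41 -45.06   2.17] F.N 3.77 F.Y -2.11
tool in face UYN [[0.017, -0.099, -0.995], [0.997, 0.075, 0.01], [0.074, -0.992, 0.1]]
side green [(45, array([255.3, 198. ]), array([0.5, 1.4, 0. ]))]
side yellow [(69, array([272.6, 217.5]), array([  0.9, -70.7,   0. ]))]
side red [(14, array([260.1, 199.4]), array([  6.8, -14.8,   5. ]))]
```

Emit:
send_rows:
  rows:
    - [2, 0, 0, 0, 1]
    - [4, 0, 0, 0, 1]
    - [6, 0, 0, 0, 1]
    - [8, 0, 0, 0, 1]
    - [10, 0, 0, 0, 1]
    - [12, 0, 0, 0, 1]
    - [14, 0, 0, 0, 1]
    - [15, 0, 0, 0, 1]
    - [15, 0, 0, 0, 1]

```text
clock: 14.48
ee_pos: [0.5836, -0.0063, 0.1144]
eef_rot: [0.621, 0.566, -0.333, -0.429]
wrist_force: [-1.9, 1.9, 1.7]
opening: 0.0007
```

Emit:
send_rows:
  rows:
    - [0, -10, 0, 0, 1]
    - [0, -25, 0, 0, 1]
    - [0, -40, 0, 0, 1]
    - [0, -60, 20, 0, 1]
    - [0, -60, 50, 0, 1]
    - [0, -60, 50, 0, 1]

```text
clock: 14.98
ee_pos: [0.5091, 0.0019, 0.1471]
eef_rot: [0.62, 0.565, -0.334, -0.431]
wrist_force: [0.6, -0.2, 0.3]
opening: 0.0004
```

```bash
python3 st.py; python3 tgt.py; python3 face.py 4|grep -vE "top (red)"
```

```text
14.9833 [-0.163  0.379  2.195  0.476  0.167 -2.033] [0.5091 0.0019 0.1471] 
 [[ 0.139  0.412 -0.9  ]
 [ 0.988  0.009  0.157]
 [ 0.073 -0.911 -0.406]] tilt 24.36 F [ 0.6 -0.2  0.3] 0.00040922609929318007
tip now [ -1.38 -33.58  69.32] F.N -0.03 F.Y -0.06
tool in face UYN [[0.017, -0.104, -0.994], [0.997, 0.076, 0.009], [0.074, -0.992, 0.105]]
side green []
side yellow [(67, array([272.5, 217.6]), array([  0.6, -70.8,   0. ]))]
side red []
side orange [(113, array([279.9, 194.2]), array([ 47.2, -42.6,   7. ]))]
side blue [(164, array([300.3, 214.5]), array([  48.3, -121.6,   15. ])), (101, array([262. , 170.8]), array([54.4, 35.8, 15. ]))]
top green [(19, array([245.3, 205.5]), array([ 0.4, -4.2,  0. ]))]
top yellow [(38, array([269.3, 209.6]), array([  0.4, -70.4,  -0. ]))]
top orange [(87, array([259.4, 191.6]), array([ 49.3, -36. ,   7. ])), (8, array([242.4, 204.6]), array([4.4, 3.6, 7. ]))]
top blue [(159, array([229.1, 185.5]), array([54.9, 45.7, 15. ])), (110, array([290.7, 198.2]), array([  48.6, -120.6,   15. ]))]
```

View pics/side4.png

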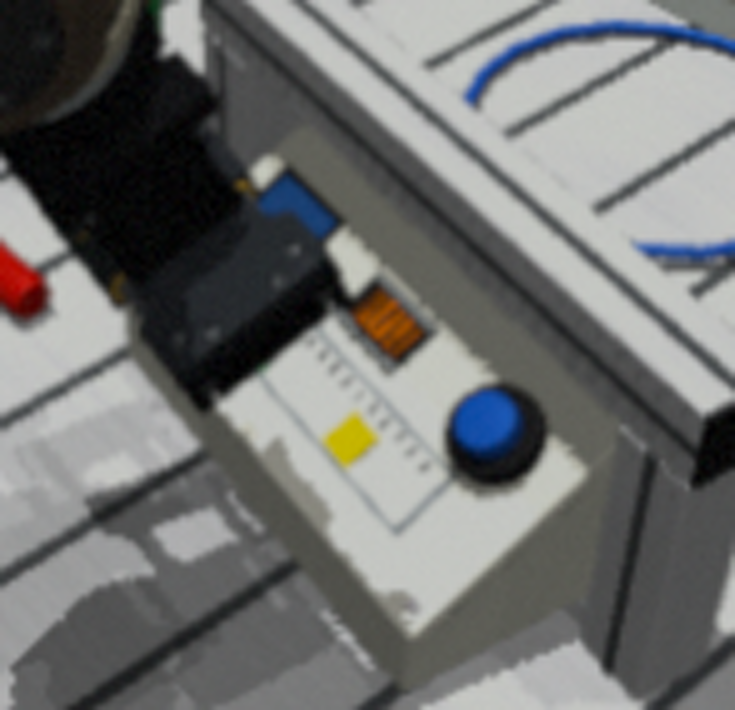

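Emit:
send_rows:
  rows:
    - [-30, -25, 0, 0, 1]
    - [-60, -50, 0, 0, 1]
    - [-90, -75, 0, 0, 1]
    - [-90, -110, 0, 0, 1]
    - [-90, -145, 0, 0, 1]
    - [-90, -145, 0, 0, 1]

```text
clock: 15.58
ee_pos: [0.4408, -0.0906, 0.2789]
eef_rot: [0.623, 0.565, -0.331, -0.427]
wrist_force: [1.1, -1.0, 0.4]
opening: 0.0
```

```bash
python3 tgt.py 48 -122 40; python3 face.py 5|grep -vE "blue"
```

```text
tip now [  19.38 -136.05  209.59] F.N -0.28 F.Y -0.85
shift [  2.5 166.7 -44.4]
tool in face UYN [[0.017, -0.093, -0.995], [0.997, 0.072, 0.01], [0.071, -0.993, 0.094]]
side green [(37, array([256. , 199.3]), array([-0.2, -2.7,  0. ]))]
side yellow [(67, array([272.5, 217.6]), array([  0.6, -70.8,   0. ]))]
side red []
side orange [(113, array([279.9, 194.2]), array([ 47.2, -42.6,   7. ]))]
top green [(19, array([245.3, 205.5]), array([ 0.4, -4.2,  0. ]))]
top yellow [(38, array([269.3, 209.6]), array([  0.4, -70.4,  -0. ]))]
top red []
top orange [(87, array([259.4, 191.6]), array([ 49.3, -36. ,   7. ])), (8, array([242.4, 204.6]), array([4.4, 3.6, 7. ]))]
```

View pics/side5.png

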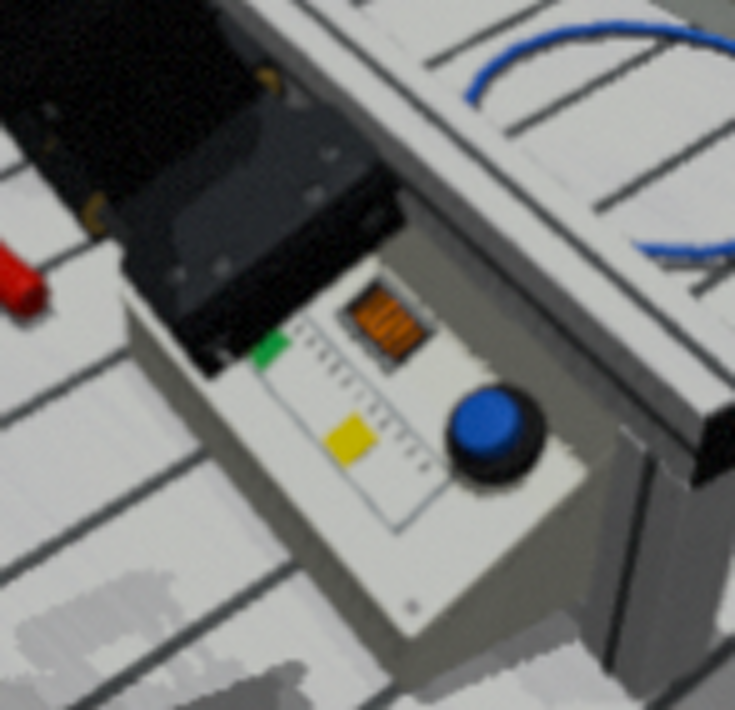

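Emit:
send_rows:
  rows:
    - [0, -40, 0, 0, 1]
    - [-30, -80, 0, 0, 1]
    - [-60, -110, 0, 0, 1]
    - [-60, -110, 0, 0, 1]

```text
clock: 16.02
ee_pos: [0.387, -0.1527, 0.3731]
eef_rot: [0.623, 0.565, -0.332, -0.427]
wrist_force: [0.2, 0.8, -0.9]
opening: 0.0002
```

```bash
python3 tgt.py 48 -122 40; python3 face.py 6|grep -vE "blue"; python3 - <<'E'
from h import *
c=cap('side');t=cap('top')
a=cv2.resize(c['pixels'][185:215,235:280],None,fx=12,fy=12,interpolation=0)
b=cv2.resize(t['pixels'][190:220,225:280],None,fx=12,fy=12,interpolation=0)
im=np.zeros((730,660,3),np.uint8); im=np.zeros((600,800,3),np.uint8)
a=cv2.resize(a,(400,267));b=cv2.resize(b,(400,218))
im[:267,:400]=a; im[300:518,:400]=b
cv2.imwrite('pics/z6.png',im[:520,:400,::-1])
E
```

```text
tip now [  29.16 -206.04  312.74] F.N -0.85 F.Y 0.85
shift [ 65.  275.1 -43.9]
tool in face UYN [[0.016, -0.094, -0.995], [0.997, 0.071, 0.01], [0.07, -0.993, 0.095]]
side green [(31, array([256.2, 199.6]), array([-0.3, -3.8, -0. ]))]
side yellow [(67, array([272.5, 217.6]), array([  0.6, -70.8,   0. ]))]
side red [(19, array([256.1, 194.7]), array([7.1, 3.1, 5. ]))]
side orange [(112, array([279.8, 194.2]), array([ 47. , -42.5,   7. ])), (6, array([254.5, 197.5]), array([ 0.1, -1.4,  7. ]))]
top green [(18, array([245.2, 205.6]), array([ 0.1, -4. ,  0. ]))]
top yellow [(38, array([269.3, 209.6]), array([  0.4, -70.4,  -0. ]))]
top red []
top orange [(88, array([259.4, 191.6]), array([ 49.3, -36. ,   7. ])), (8, array([242.4, 204.6]), array([4.4, 3.6, 7. ]))]
```

View pics/z6.png

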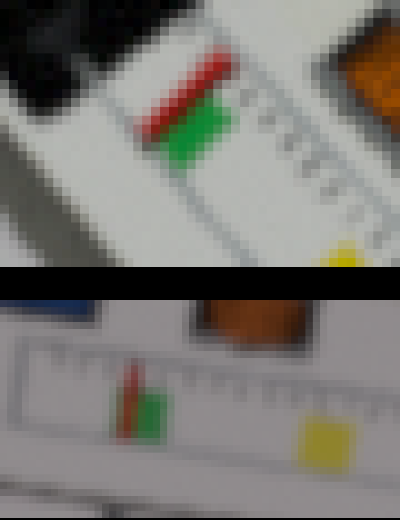

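The pointer stands on the green tab, about 3–4 mm left of its centre (limit 8), and the finger is off the wheel. Next is the button.

Emit:
send_rows:
  rows:
    - [30, 0, -20, 0, 1]
    - [65, 0, -44, 0, 1]
    - [65, 40, -44, 0, 1]
    - [65, 80, -44, 0, 1]
    - [65, 120, -44, 0, 1]
    - [65, 160, -44, 0, 1]
    - [65, 200, -44, 0, 1]
    - [65, 240, -44, 0, 1]
    - [65, 260, -44, 0, 1]
    - [65, 275, -44, 0, 1]

```text
clock: 17.05
ee_pos: [0.5498, -0.0876, 0.1365]
eef_rot: [0.619, 0.565, -0.334, -0.432]
wrist_force: [0.5, 0.4, -0.1]
opening: 0.0005
```

```bash
python3 tgt.py 48 -122 22; python3 st.py; python3 face.py 7|grep -E "red|side blue|green"
```

```text
tip now [  40.62 -115.35   32.8 ] F.N -0.35 F.Y 0.45
shift [-7.3  9.4 -8.6]
tool in face UYN [[0.017, -0.107, -0.994], [0.997, 0.076, 0.009], [0.075, -0.991, 0.108]]
17.05 [-0.343  0.451  2.089  0.634  0.252 -2.348] [ 0.5498 -0.0876  0.1365] 
 [[ 0.139  0.41  -0.901]
 [ 0.988  0.01   0.157]
 [ 0.074 -0.912 -0.404]] tilt 24.22 F [ 0.5  0.4 -0.1] 0.0005143863872214237
side green [(31, array([256.2, 199.6]), array([-0.3, -3.8, -0. ]))]
side red [(16, array([255.4, 195.2]), array([5.1, 3.3, 5. ]))]
side blue []
top green [(18, array([245.2, 205.6]), array([ 0.1, -4. ,  0. ]))]
top red []
```

View pics/side7.png

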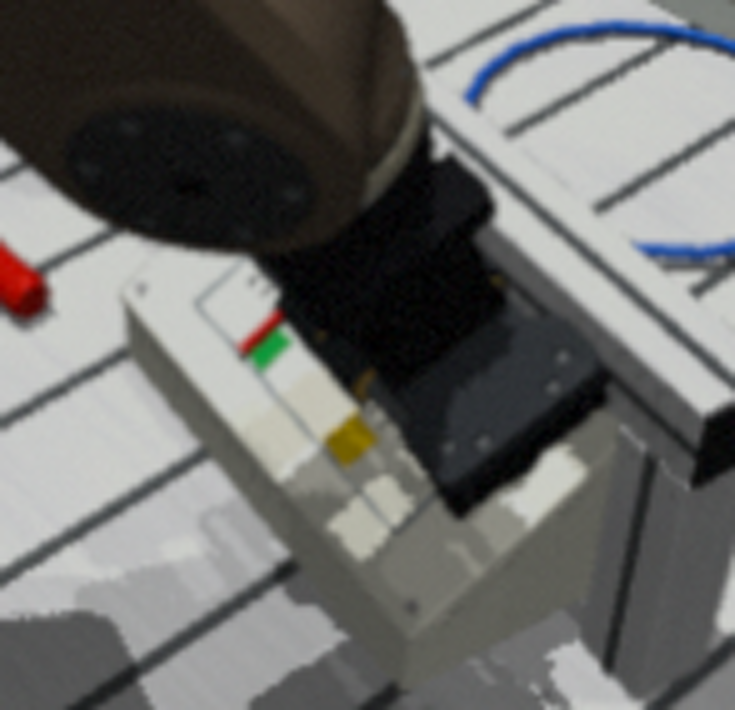

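The gripper hovers over the button, and the pointer is still on the green tab at about (266,330) in the crop. Descending.

Emit:
send_rows:
  rows:
    - [-7, 0, -8, 0, 1]
    - [-7, 6, -8, 0, 1]
    - [-7, 10, -8, 0, 1]
    - [-7, 10, -8, 0, 1]

```text
clock: 17.48
ee_pos: [0.5598, -0.0952, 0.1303]
eef_rot: [0.619, 0.565, -0.334, -0.432]
wrist_force: [0.5, -0.1, -1.0]
opening: 0.0001
```

Emit:
send_rows:
  rows:
    - [0, 2, 0, 0, 1]
    - [0, 4, 0, 0, 1]
    - [0, 6, 0, 0, 1]
    - [0, 6, 0, 0, 1]

```text
clock: 17.82
ee_pos: [0.5622, -0.095, 0.1248]
eef_rot: [0.619, 0.565, -0.334, -0.432]
wrist_force: [-1.6, 1.5, 2.7]
opening: 0.0007
```

```bash
python3 tgt.py 48 -122 10; python3 st.py
```

```text
tip now [  46.38 -120.57   15.96] F.N 3.24 F.Y 1.23
shift [-1.8  5.6 -2.3]
tool in face UYN [[0.017, -0.107, -0.994], [0.997, 0.077, 0.009], [0.076, -0.991, 0.109]]
17.8167 [-0.349  0.486  2.066  0.67   0.245 -2.39 ] [ 0.5622 -0.095   0.1248] 
 [[ 0.139  0.41  -0.902]
 [ 0.988  0.011  0.157]
 [ 0.074 -0.912 -0.403]] tilt 24.2 F [-1.6  1.5  2.7] 0.0006611665681087114
```

Emit:
send_rows:
  rows:
    - [0, 1, 0, 0, 1]
    - [0, 2, 0, 0, 1]
    - [0, 2, 0, 0, 1]

```text
clock: 18.07
ee_pos: [0.5632, -0.0951, 0.1231]
eef_rot: [0.619, 0.565, -0.334, -0.432]
wrist_force: [-1.1, 0.8, 3.7]
opening: 0.0001
```

Emit:
send_rows:
  rows:
    - [0, 1, 0, 0, 1]
    - [0, 2, 0, 0, 1]
    - [0, 2, 0, 0, 1]

```text
clock: 18.32
ee_pos: [0.5641, -0.0952, 0.1215]
eef_rot: [0.619, 0.565, -0.334, -0.432]
wrist_force: [-3.9, 1.4, 7.9]
opening: -0.0
```

```bash
python3 tgt.py 48 -122 10
```

```text
tip now [  46.38 -120.46   12.09] F.N 8.86 F.Y 0.76
shift [-1.7  1.8 -1.8]
tool in face UYN [[0.017, -0.106, -0.994], [0.997, 0.077, 0.009], [0.076, -0.991, 0.107]]
```

Emit:
send_rows:
  rows:
    - [0, 1, 0, 0, 1]
    - [0, 1, 0, 0, 1]
    - [0, 1, 0, 0, 1]

```text
clock: 18.57
ee_pos: [0.5643, -0.0952, 0.1212]
eef_rot: [0.619, 0.565, -0.334, -0.431]
wrist_force: [-8.5, -0.2, 15.1]
opening: 0.0007
```

```bash
python3 tgt.py 48 -122 10
```

```text
tip now [  46.45 -120.44   11.79] F.N 17.3 F.Y -1.61
shift [-1.7  1.5 -1.7]
tool in face UYN [[0.017, -0.106, -0.994], [0.997, 0.077, 0.009], [0.075, -0.991, 0.107]]
```

Emit:
send_rows:
  rows:
    - [0, -4.5, 0, 0, 1]
    - [0, -4.5, 0, 0, 1]
    - [0, -4.5, 0, 0, 1]

```text
clock: 18.82
ee_pos: [0.5623, -0.0951, 0.1252]
eef_rot: [0.619, 0.565, -0.334, -0.432]
wrist_force: [-2.6, 1.3, 1.3]
opening: 0.0001
```

```bash
cat > avg.py <<'E'
from tgt import *
f=[]
for i in range(8): viewer.capture('top'); f.append(ctrl.state()['wrist_force']@N)
print(now(),np.mean(f).round(2))
E
python3 avg.py
```

```text
[  46.72 -120.73   16.11] 2.34
```

Emit:
send_rows:
  rows:
    - [0, -1.5, 0, 0, 1]
    - [0, -1.5, 0, 0, 1]

```text
clock: 19.38
ee_pos: [0.5617, -0.0952, 0.1266]
eef_rot: [0.619, 0.565, -0.334, -0.432]
wrist_force: [-1.3, 1.2, 1.7]
opening: 0.0005
```

```bash
python3 avg.py
```

```text
[  46.92 -120.87   17.6 ] 1.76
```

Emit:
send_rows:
  rows:
    - [0, -1.5, 0, 0, 1]
    - [0, -1.5, 0, 0, 1]

```text
clock: 19.95
ee_pos: [0.5614, -0.0954, 0.1281]
eef_rot: [0.619, 0.565, -0.334, -0.431]
wrist_force: [-0.5, 0.8, 0.3]
opening: 0.0005
```

```bash
python3 avg.py
```

```text
[  47.12 -121.     19.05] 0.0
```

The force fell to zero at about n = 18 and the stop was at about n = 12, so the button went its full 6 mm. Withdrawing.

Emit:
send_rows:
  rows:
    - [0, -20, 0, 0, 1]
    - [0, -50, 0, 0, 1]
    - [0, -90, 0, 0, 1]
    - [0, -130, 0, 0, 1]
    - [-40, -170, 0, 0, 1]
    - [-70, -210, 0, 0, 1]
    - [-90, -250, 0, 0, 1]
    - [-100, -290, 0, 0, 1]
    - [-100, -290, 0, 0, 1]
    - [-100, -290, 0, 0, 1]

```text
clock: 21.18
ee_pos: [0.4274, -0.199, 0.3892]
eef_rot: [0.622, 0.564, -0.333, -0.429]
wrist_force: [0.5, 0.4, -0.2]
opening: 0.0004
```

```bash
python3 st.py; python3 face.py 8; python3 - <<'E'
from h import *
c=cap('side'); cv2.imwrite('pics/end.png',cv2.resize(c['pixels'][150:370,200:360,::-1],None,fx=2.7,fy=2.7,interpolation=cv2.INTER_CUBIC))
E
```

```text
21.1833 [-7.260e-01 -2.000e-03  1.891e+00  3.500e-01  9.550e-01 -2.301e+00] [ 0.4274 -0.199   0.3892] 
 [[ 0.141  0.416 -0.898]
 [ 0.988  0.005  0.157]
 [ 0.07  -0.909 -0.41 ]] tilt 24.58 F [ 0.5  0.4 -0.2] 0.0004015367771433085
side green [(32, array([256.2, 199.6]), array([-0.3, -3.8, -0. ]))]
side yellow [(67, array([272.5, 217.6]), array([  0.6, -70.8,   0. ]))]
side red [(19, array([256.1, 194.7]), array([7.1, 3.1, 5. ]))]
side orange [(112, array([279.8, 194.2]), array([ 47. , -42.5,   7. ])), (6, array([254.5, 197.5]), array([ 0.1, -1.4,  7. ]))]
side blue [(184, array([260.7, 173.2]), array([48.4, 33.1, 15. ])), (163, array([300.3, 214.5]), array([  48.3, -121.6,   15. ]))]
top green [(18, array([245.2, 205.6]), array([ 0.1, -4. ,  0. ]))]
top yellow [(38, array([269.3, 209.6]), array([  0.4, -70.4,  -0. ]))]
top red []
top orange [(87, array([259.4, 191.6]), array([ 49.3, -36. ,   7. ])), (8, array([242.4, 204.6]), array([4.4, 3.6, 7. ]))]
top blue [(160, array([229.1, 185.4]), array([55.2, 45.7, 15. ])), (109, array([290.7, 198.2]), array([  48.6, -120.6,   15. ]))]
```

View pics/end.png

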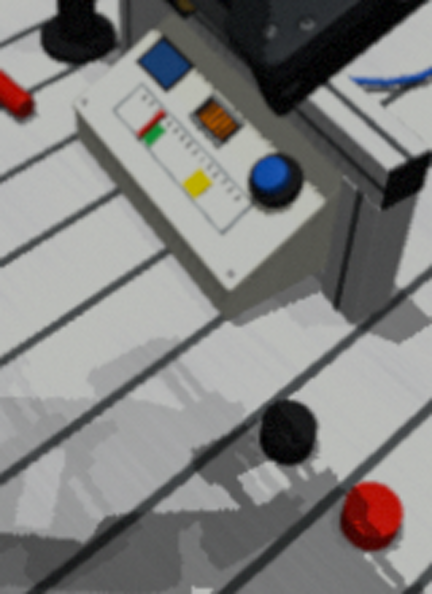

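```bash
python3 -c "
from cell import order
print(order.job_done())"
```

```text
the job is handed in; nothing more can be done
None
```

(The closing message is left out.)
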